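# Set the bench nitrogen valve to two turns open and keep hold of it

### The arm

A 7-joint arm with a two-finger parallel gripper is mounted at the origin on the work surface. World frame = base frame: x ahead of the robot, y to its left, z up, the work surface at z = 0. Lengths are in m, angles in rad, forces in N, time in s.
With the tool pointing down it reaches from about 0.35 to 0.9 m from the base axis. Payload 8.1 kg.
Tool frame: the origin (TCP) lies midway between the tips of the shut fingers; the grasp point (between the pads) lies 19 mm behind it; z points along the fingers, y is the line along which they close (so a half turn about z gives the same grasp; the last joint's range is limited). The gripper opens to 92 mm and grips with 3 to 60 N. Pads are 19 mm wide; open, the fingers measure 130 mm over their backs; the gripper's body (75 mm by 190 mm) begins 47 mm behind the grasp point.
Start: joints at [1.216, 0.434, 0.025, 1.573, -0.012, 1.134, -0.075], TCP at [0.156, -0.605, 0.227] pointing down, gripper open.
Joint ranges: [-2.62, 2.62], [-0.44, 2.09], [-1.27, 1.32], [0.08, 2.57], [-1.32, 4.46], [0.12, 2], [-2.74, 2.74]. Speed limits (rad/s): [2.22, 2.22, 3.01, 3.01, 3.14, 3.14, 3.14].

### API

Orientations are given as a rotation vector (axis times angle).
In Python, from cell import arm gives the robot as it stands.
- The arm moves only by the tool move_arm, never from a script. Its argument "motion" is a list of rows, each an object of numbers: "tx", "ty", "tz": the shift along the tool's x, y, z normalised to -1 to 1, where 1 is 1000 mm; "twist": the turn about the tool's z normalised to -1 to 1, where 1 is pi/2 rad. In form: [{"tx": .., "ty": .., "tz": .., "twist": ..}, ...]. A call has 1 to 12 rows; each row shifts and turns the commanded pose from where the row before left it, along the tool's axes as they then stand; what a row does not reach is not made up. A row lasts 1/10 s, in which the tool goes at most 50 mm and 8.59 degrees, less where a joint would pass 70% of its speed; a pose out of reach is approached as far as the arm can. A call with a number of a shift or a turn outside -1 to 1 is refused whole. A call with a gripper value outside its range is refused whole. "gripper" is the gripper's target within -1 to 1 (shut at 1, half-way at 0, fully open at -1), set as the call begins (left out, the last holds). The fingers move at their own pace and stop on an object; "squeeze" is the grip in N (left out, the last holds). Time passes only in rows, so rows that do not move let the fingers close. It gives the time, the measured TCP pose, the force, the opening and the grip force at its end, in the units of the state.
- arm.observe(): the state, without advancing time (a new reading comes with each control period).
- arm.get_image(name): name is "scene" or "top" or "wrist"; returns the picture (480x640x3 uint8, red, green, blue); there is no depth.
- arm.calibration(name): a dict with "K" (3x3 intrinsics, pixels), "T" (4x4, takes a point from camera to world coordinates). Camera axes: x right, y down, z forward; pixel columns grow to the right and rows downward; lengths in m; the calibration is good to about 2 mm. The wrist camera is an equidistant fisheye: a pixel r from the principal point sees the ray r / f radians off the axis. A picture is of the moment at which its call begins: read the wrist's pose just before it. calibration takes no time and is no camera call; for the wrist camera it gives the pose at the moment of the call.
- arm.sign_off(): hands the job in; it is judged then, once.
Trained networks look in the newest picture that a camera, given by its name, has taken for a name from the list of things; names that differ only in an ending like _2 or _b are one class to them, and where a whole thing is asked for, a point or a joint stands for the part that bears it (a point fixed in the world has none). Each returns a list of dicts, best first, with "conf" (0 to 1); they miss things now and then, are a little off and sometimes report something else, mostly with a low value. They report only what shows in the picture. A call takes as long as a camera call.
- arm.look_for(camera, query): "point" ([column, row] as shares, 0 to 1, of the picture: columns of its width, rows of its height, amid what is visible of it).
- arm.regions_of(camera, query): "region" (480x640 bool, what is visible of it) and "point" ([column, row] as shares, 0 to 1, of the picture: columns of its width, rows of its height, amid what is visible of it).
- arm.place_of(camera, query): "point" ([column, row] as shares, 0 to 1, of the picture: columns of its width, rows of its height: a listed point, or the origin of a listed thing).
The state is a dict: "clock": time; "joints": joint angles; "dq": joint speeds; "joint_efforts": joint torques, N m; "position": TCP position; "ee_rot": TCP orientation; "force": force on the tool from outside, world axes, zero at the start; "ft_torque": the same for the moment, N m; "width": opening from 0.0 (shut) to 1.0 (fully open); "gripper_force": force on a finger pad.
Only numpy, scipy, OpenCV 4.12 (cv2) and the standard library are available. Lean on these libraries where they do the work, as an engineer would, in place of code of your own. Each camera call takes 0.05 s, during which the arm holds its last target. There are 200 camera calls.

### The job

Set the nitrogen valve on the soldering bench: take the handwheel by its upright revolving handle, turn it clockwise until the valve is shut hard against its stop, then back it off anticlockwise by exactly two full turns, without opening it well past that on the way. Finish with the handle still gripped between the fingers and the wheel held still at that setting, ready for the flow to be checked, and leave the other things on the bench where they are.

Things in the scene. Friction and masses are not known exactly. Their poses are not given: they have to be found in the camera images.
- handwheel (a joint): angle of the valve's handwheel about its upright axis, rad: 0 is shut, on a solid stop; grows as it is turned anticlockwise seen from above (opening), 6.283 per turn, up to four turns. The wheel neither rises nor sinks. Stiff all the way (0.22 N m, some 4 N at the handle), it stays where it is left. It starts about a third of a turn to one and a half turns open.
- wheel_hub (a point): point on the handwheel's upright axis at mid-height of its rim, 164 above the bench. Bare aluminium wheel, 139 over the rim, five spokes, rim 15 thick. It sits on a brass valve between a small round gauge and a clear upright flow-meter tube, all fixed on a steel foot plate 130 by 360. Only the handle stands higher than 175 there.
- crank_grip: the handwheel's revolving handle: upright black cylinder, 17 to 23 thick, 64 long, standing on the rim. Origin at its centre, half-way up, 209.5 above the bench (45.5 above wheel_hub) and 60 out from the wheel's axis; z up. It turns freely on its own pin, so a gripper holding it can follow the level circle of radius 60 without turning itself.
- gland_wrench: open-ended steel wrench, 170 long, lying on the bench close in front of the steel foot plate; bystander. Origin at the centre of its underside.
- tape_roll: black roll of tape, 60 across, 18 high, lying on the bench just behind the foot plate; bystander. Origin at the centre of its underside.
- round_board: round green circuit board, 68 across, on the blue mat at the left; bystander. Origin at the centre of its underside.
- screwdriver: screwdriver with orange handle, 160 long, on the blue mat at the left; bystander. Origin at the centre of its underside.
- solder_spool: solder spool, 62 across, 46 high, standing at the right; bystander. Origin at the centre of its underside.
- parts_tub: small open white tub, 84 across, 45 high, at the right; bystander. Origin at the centre of its underside.
- flux_bottle: small white bottle, 44 across, 100 high, at the right; bystander. Origin at the centre of its underside.

How it is judged:
On the way:
1. the valve is shut against its stop (value of joint handwheel below 0.07 rad), for 0.1 s.
At the end, for the whole second after the job is handed in: Once shut, the wheel stands two turns (12.57 rad) open within 15 degrees, still, its handle gripped between the fingers (over 3 N, grasp point within 18 mm of the handle's axis and 40 mm of its centre); no bystander moved over 30 mm (value of joint handwheel between 12.3064 and 12.8264 rad and velocity of joint handwheel between -0.1 and 0.1 rad/s and contact force between the fingers and crank_grip above 3 N and horizontal distance between the grasp point and crank_grip below 0.018 m and distance between the grasp point and crank_grip below 0.04 m and distance of each of gland_wrench, tape_roll, round_board, screwdriver, solder_spool, parts_tub, flux_bottle from where it was at the start of the episode below 0.03 m); the arm keeps its last pose, push and grip.
It fails at once if the valve is opened more than a quarter turn past two turns (value of joint handwheel above 14.1372 rad).
It fails at once if a bystander is pushed away (more than 30 mm) (distance of any of gland_wrench, tape_roll, round_board, screwdriver, solder_spool, parts_tub, flux_bottle from where it was at the start of the episode above 0.03 m).
It also fails if it takes over 64 s, if anything falls off the work surface, if the arm or the gripper's body presses on something with over 40 N, if the wrist force passes 120 N, or if a joint passes its speed limit or range.

## Working session

There is one attempt and no reset: what is moved stays moved. The work goes in short steps, Python scripts to look and compute and a tool call to move; the robot and the scene stay as the last step left them, time stands still between calls to the robot, and variables do not carry over. Pictures are saved under pics/ and viewed, at most 10 in all, crops included, and the job is handed in when it is done.

Besides the shell and the picture viewer there is one more tool, called after "Request:" as name([rows], argument=value, ...), one row to a line, values as JSON. move_arm: Moves the arm, as the interface text tells. Scaled input: -1 to 1 covers 1000 mm each way for a shift and pi/2 rad each way for a turn. Its arguments: {"type":"object","properties":{"motion":{"type":"array","items":{"type":"object","properties":{"tx":{"type":"number"},"ty":{"type":"number"},"tz":{"type":"number"},"twist":{"type":"number"}}}},"gripper":{"type":"number"},"squeeze":{"type":"number"}},"required":["motion"]}

```bash
mkdir -p pics
cat > h.py <<'E'
import numpy as np, cv2
from cell import arm
def plane(cam,pt,z):
    c=arm.calibration(cam);K=np.array(c["K"]);T=np.array(c["T"])
    d=T[:3,:3]@np.linalg.inv(K)@[pt[0]*640,pt[1]*480,1]
    return T[:3,3]+d*(z-T[2,3])/d[2]
def tri(a,b):
    A=[];B=[]
    for cam,pt in (("scene",a),("top",b)):
        c=arm.calibration(cam);K=np.array(c["K"]);T=np.array(c["T"])
        d=T[:3,:3]@np.linalg.inv(K)@[pt[0]*640,pt[1]*480,1];d/=np.linalg.norm(d)
        P=np.eye(3)-np.outer(d,d);A.append(P);B.append(P@T[:3,3])
    return np.linalg.lstsq(np.vstack(A),np.hstack(B),rcond=None)[0]
def pic(cam,name):
    im=arm.get_image(cam);cv2.imwrite("pics/"+name,cv2.cvtColor(np.array(im),cv2.COLOR_RGB2BGR))
E
python3 - <<'E'
from h import *
np.set_printoptions(precision=4,suppress=True)
s=arm.observe();print(s["clock"],s["position"],s["ee_rot"],s["width"])
ims=[]
for c in("scene","top"):pic(c,c+"0.png")
for q,z in(("wheel_hub",.164),("crank_grip",.2095)):
    P={}
    for c in("scene","top"):
        r=arm.place_of(c,q)
        for k in r[:2]:print(q,c,k["conf"],np.array(k["point"])*[640,480],plane(c,k["point"],z))
        if r:P[c]=r[0]["point"]
    if len(P)==2:print("tri",tri(P["scene"],P["top"]))
print(arm.observe()["clock"])
E
```

```text
0.0 [ 0.1555 -0.6048  0.226 ] [-3.1153 -0.3941  0.0005] 1.0002085434201577
wheel_hub scene 0.8 [275.776 231.12 ] [ 0.5347 -0.1088  0.164 ]
wheel_hub scene 0.53 [297.792 220.992] [ 0.4824 -0.0611  0.164 ]
wheel_hub top 0.88 [362.816 246.384] [ 0.5251 -0.0958  0.164 ]
tri [ 0.5277 -0.1034  0.1588]
crank_grip scene 0.44 [299.072 219.504] [ 0.533  -0.0441  0.2095]
crank_grip scene 0.23 [473.728 267.216] [0.6402 0.3816 0.2095]
crank_grip top 0.48 [341.888 237.984] [ 0.5348 -0.0495  0.2095]
tri [ 0.5341 -0.0467  0.2101]
0.3
```

View pics/scene0.png

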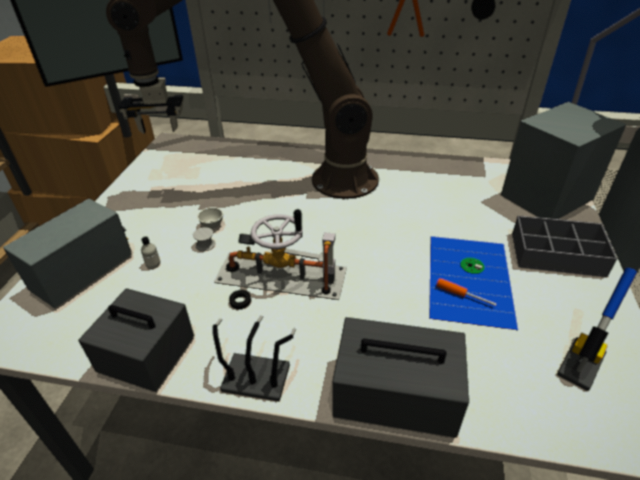

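View pics/top0.png

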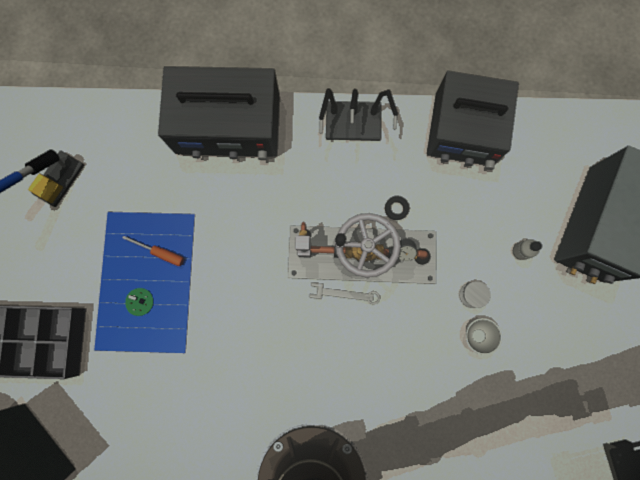

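Scene: the handle stands at (297,221), left of the wheel at (277,232). Top: the handle is at about (341,239) and the wheel centre at (368,244). The triangulated handle is 58 mm from the hub at a height of 0.210, as it should be. I'll rise, square the tool up and move closer.

Request:
move_arm([
  {"tz": -0.04, "twist": 0.08},
  {"tz": -0.04, "twist": 0.08},
  {"tx": 0.022, "ty": -0.033},
  {"tx": 0.022, "ty": -0.033},
  {"tx": 0.022, "ty": -0.033},
  {"tx": 0.022, "ty": -0.033},
  {"tx": 0.022, "ty": -0.033},
  {"tx": 0.022, "ty": -0.033},
  {"tx": 0.022, "ty": -0.033},
  {"tx": 0.022, "ty": -0.033},
  {"tx": 0.022, "ty": -0.033},
  {"tx": 0.022, "ty": -0.033},
], gripper=-1, squeeze=40)

```text
invalid input
```

Run:
```python
from h import *
np.set_printoptions(precision=4,suppress=True)
im=cv2.imread("pics/top0.png")
# wheel by network region + rim fit
arm.get_image("top")
for q,z in(("wheel_hub",.164),("crank_grip",.2095)):
    r=arm.regions_of("top",q)
    for k in r[:2]:
        ys,xs=np.nonzero(k["region"]);c,rad=cv2.minEnclosingCircle(np.c_[xs,ys].astype(np.float32))
        print(q,k["conf"],len(xs),xs.min(),xs.max(),ys.min(),ys.max(),c,rad)
        print(plane("top",[c[0]/640,c[1]/480],.164),plane("top",[(c[0]+rad)/640,c[1]/480],.164))
        b=np.array(k["point"]);print(plane("top",b,z))
s=arm.observe();print(s["clock"],s["position"],s["ee_rot"],s["joints"])
```

```text
wheel_hub 0.66 2029 335 400 213 276 (367.51953125, 244.9384765625) 33.04936599731445
[ 0.5285 -0.1057  0.164 ] [ 0.5303 -0.1759  0.164 ]
[ 0.5312 -0.1071  0.164 ]
crank_grip 0.47 91 336 345 233 244 (340.5, 238.39999389648438) 5.6223835945129395
[ 0.5411 -0.048   0.164 ] [ 0.5414 -0.0599  0.164 ]
[ 0.5297 -0.039   0.2095]
crank_grip 0.24 669 460 489 282 307 (474.7536315917969, 294.1231994628906) 15.538848876953125
[ 0.4303 -0.3309  0.164 ] [ 0.4312 -0.3632  0.164 ]
[ 0.4235 -0.3115  0.2095]
0.45 [ 0.1557 -0.6053  0.2267] [-3.1167 -0.3943  0.0001] [ 1.2164  0.4346  0.025   1.5732 -0.0116  1.134  -0.0751]
```

Request:
move_arm([
  {"tx": 0, "ty": 0, "tz": -0.04, "twist": 0.08},
  {"tx": 0, "ty": 0, "tz": -0.04, "twist": 0.08},
  {"tx": 0.022, "ty": -0.033, "tz": 0, "twist": 0},
  {"tx": 0.022, "ty": -0.033, "tz": 0, "twist": 0},
  {"tx": 0.022, "ty": -0.033, "tz": 0, "twist": 0},
  {"tx": 0.022, "ty": -0.033, "tz": 0, "twist": 0},
  {"tx": 0.022, "ty": -0.033, "tz": 0, "twist": 0},
  {"tx": 0.022, "ty": -0.033, "tz": 0, "twist": 0},
  {"tx": 0.022, "ty": -0.033, "tz": 0, "twist": 0},
  {"tx": 0.022, "ty": -0.033, "tz": 0, "twist": 0},
  {"tx": 0.022, "ty": -0.033, "tz": 0, "twist": 0},
  {"tx": 0.022, "ty": -0.033, "tz": 0, "twist": 0},
], gripper=-1, squeeze=40)

```text
clock: 1.65
position: [0.3762, -0.2738, 0.307]
ee_rot: [3.141, 0.0, 0.001]
force: [0.8, -0.9, 0.6]
width: 0.996
gripper_force: 0.0
```

Request:
move_arm([
  {"tx": 0.022, "ty": -0.032, "tz": 0, "twist": 0},
  {"tx": 0.022, "ty": -0.032, "tz": 0, "twist": 0},
  {"tx": 0.022, "ty": -0.032, "tz": 0, "twist": 0},
  {"tx": 0.022, "ty": -0.032, "tz": 0, "twist": 0},
  {"tx": 0.022, "ty": -0.032, "tz": 0, "twist": 0},
  {"tx": 0.022, "ty": -0.032, "tz": 0, "twist": 0},
  {"tx": 0.022, "ty": -0.032, "tz": 0, "twist": 0},
  {"tx": 0, "ty": 0, "tz": 0, "twist": 0},
])

```text
clock: 2.45
position: [0.5315, -0.0454, 0.3066]
ee_rot: [-3.139, -0.012, -0.002]
force: [0.3, -0.1, -0.1]
width: 1.002
gripper_force: 0.0
```

```bash
cat >> h.py <<'E'
def fish(pt,z):
    c=arm.calibration("wrist");K=np.array(c["K"]);T=np.array(c["T"])
    p=cv2.fisheye.undistortPoints(np.array([[[pt[0]*640,pt[1]*480]]],float),K,np.zeros(4))[0,0]
    d=T[:3,:3]@[p[0],p[1],1]
    return T[:3,3]+d*(z-T[2,3])/d[2]
E
python3 - <<'E'
from h import *
np.set_printoptions(precision=4,suppress=True)
s=arm.observe();print(s["clock"],s["position"],s["ee_rot"])
pic("wrist","w1.png")
for q,z in(("wheel_hub",.164),("crank_grip",.2095)):
    for k in arm.place_of("wrist",q)[:2]:print(q,k["conf"],np.array(k["point"])*[640,480],fish(k["point"],z))
print(arm.calibration("wrist"))
E
```

```text
2.45 [ 0.5315 -0.0454  0.3066] [-3.1386 -0.0121 -0.0017]
wheel_hub 0.74 [392.832 224.112] [ 0.5258 -0.1125  0.164 ]
crank_grip 0.86 [321.216 241.392] [ 0.5252 -0.0527  0.2095]
crank_grip 0.43 [606.784 188.112] [ 0.5727 -0.3009  0.2095]
{'K': array([[371.6483,   0.    , 319.6947],
       [  0.    , 371.6483, 235.6373],
       [  0.    ,   0.    ,   1.    ]]), 'T': array([[-0.0002, -0.9526, -0.3043,  0.6107],
       [-1.    ,  0.0006, -0.0014, -0.0513],
       [ 0.0015,  0.3043, -0.9526,  0.4635],
       [ 0.    ,  0.    ,  0.    ,  1.    ]])}
```

View pics/w1.png

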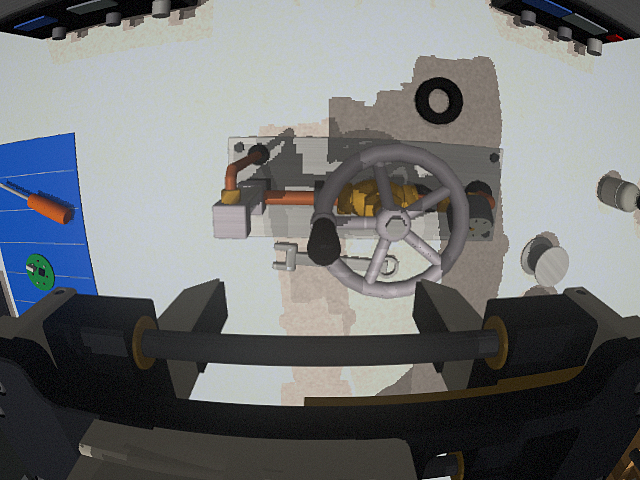

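The wrist picture shows the handle upright at about (322,235), centred between the fingertips at (226,280) and (414,280). The hub is at (394,224). The sideways offset agrees with the top camera, at y of about -0.047. Next I descend and close gently.

Request:
move_arm([
  {"tx": 0, "ty": 0.001, "tz": 0.029, "twist": 0},
  {"tx": 0, "ty": 0, "tz": 0.029, "twist": 0},
  {"tx": 0, "ty": 0, "tz": 0.029, "twist": 0},
  {"tx": 0, "ty": 0, "tz": 0.029, "twist": 0},
  {"tx": 0, "ty": 0, "tz": 0, "twist": 0},
])

```text
clock: 3.1
position: [0.5264, -0.0541, 0.1876]
ee_rot: [3.141, -0.003, -0.01]
force: [-1.4, -0.4, -1.1]
width: 0.999
gripper_force: 0.0
```

Request:
move_arm([
  {"tx": 0, "ty": 0, "tz": 0, "twist": 0},
  {"tx": 0, "ty": 0, "tz": 0, "twist": 0},
  {"tx": 0, "ty": 0, "tz": 0, "twist": 0},
  {"tx": 0, "ty": 0, "tz": 0, "twist": 0},
  {"tx": 0, "ty": 0, "tz": 0, "twist": 0},
  {"tx": 0, "ty": 0, "tz": 0, "twist": 0},
  {"tx": 0, "ty": 0, "tz": 0, "twist": 0},
  {"tx": 0, "ty": 0, "tz": 0, "twist": 0},
], gripper=1, squeeze=15)

```text
clock: 3.9
position: [0.5295, -0.0521, 0.1907]
ee_rot: [3.142, 0.001, -0.0]
force: [-0.4, -0.3, -0.9]
width: 0.354
gripper_force: 0.0
```

Run:
```python
from h import *
np.set_printoptions(precision=4,suppress=True)
s=arm.observe();print(s["clock"],s["position"],s["ee_rot"],s["force"],s["ft_torque"],s["width"]*92,s["gripper_force"])
pic("wrist","w2.png")
arm.get_image("top")
for k in arm.place_of("wrist","wheel_hub")[:2]:print(k["conf"],np.array(k["point"])*[640,480],fish(k["point"],.164))
```

```text
3.9 [ 0.5295 -0.0521  0.1907] [ 3.1416  0.0008 -0.0001] [-0.4207 -0.2609 -0.8807] [0.0068 0.01   0.0112] 32.526348800141996 0.0
0.72 [419.2   277.392] [ 0.5283 -0.1025  0.164 ]
```

View pics/w2.png

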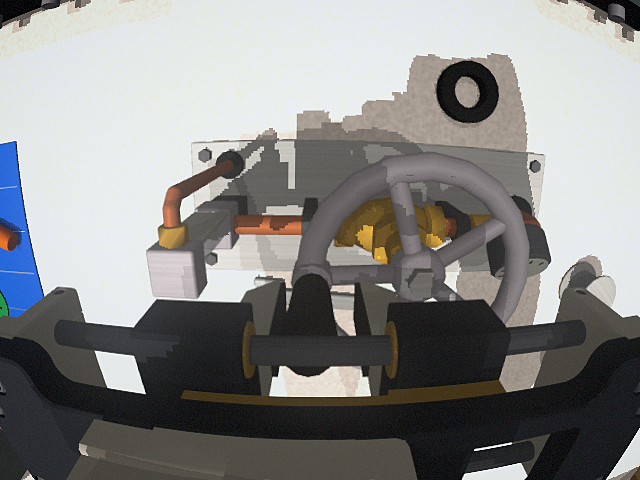

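The wrist picture shows the handle, base at (315,268), between the half-closed fingers and a few mm left of their centre at column 320. I'll shift that way and finish closing.

Request:
move_arm([
  {"tx": 0.002, "ty": -0.004, "tz": 0, "twist": 0},
  {"tx": 0, "ty": 0, "tz": 0, "twist": 0},
  {"tx": 0, "ty": 0, "tz": 0, "twist": 0},
  {"tx": 0, "ty": 0, "tz": 0, "twist": 0},
  {"tx": 0, "ty": 0, "tz": 0, "twist": 0},
  {"tx": 0, "ty": 0, "tz": 0, "twist": 0},
])

```text
clock: 4.65
position: [0.5313, -0.0478, 0.1907]
ee_rot: [-3.141, -0.001, 0.001]
force: [-3.4, 2.8, 2.3]
width: 0.23
gripper_force: 15.0
```

Run:
```python
from h import *
np.set_printoptions(precision=4,suppress=True)
s=arm.observe();print(s["clock"],s["position"],s["ee_rot"],s["force"],s["ft_torque"],s["width"]*92,s["gripper_force"])
pic("wrist","w3.png")
```

```text
4.65 [ 0.5313 -0.0478  0.1907] [-3.1413 -0.001   0.0005] [-3.4454  2.8194  2.328 ] [0.7281 0.753  0.0481] 21.167211099748066 14.999720603227615
```

View pics/w3.png

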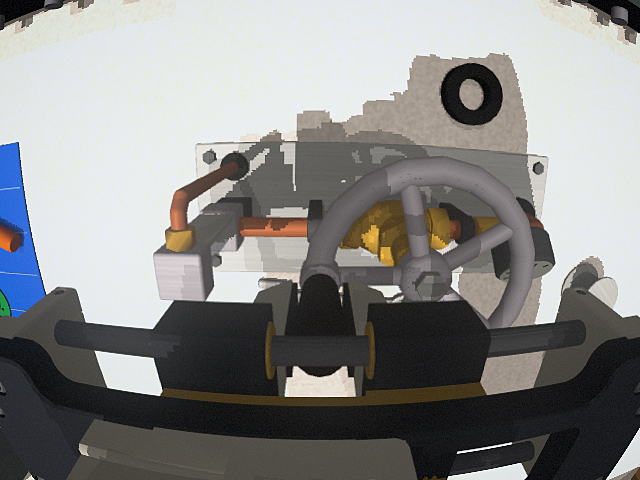

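Gripped: opening 21 mm, 15 N, small side force. Now I work out the rows for the clockwise circle.

```bash
cat > rows.py <<'E'
import sys,json,numpy as np
# hx hy startx starty phi0 step n [r]
hx,hy,x,y,p,st,n=map(float,sys.argv[1:8]); r=float(sys.argv[8]) if len(sys.argv)>8 else .06
o=[]
for i in range(int(n)):
    p+=st; X=hx+r*np.cos(np.radians(p));Y=hy+r*np.sin(np.radians(p))
    dx,dy=round(X-x,4),round(Y-y,4); x+=dx;y+=dy
    o.append('{"tx": %g, "ty": %g, "tz": 0, "twist": 0}'%(dx,-dy+0))
print("["+", ".join(o)+"]",round(x,4),round(y,4),p)
E
python3 rows.py .5285 -.105 .5313 -.0478 87 -10 10
```

```text
[{"tx": 0.0107, "ty": -0.0013, "tz": 0, "twist": 0}, {"tx": 0.0099, "ty": 0.0033, "tz": 0, "twist": 0}, {"tx": 0.0093, "ty": 0.0049, "tz": 0, "twist": 0}, {"tx": 0.0082, "ty": 0.0064, "tz": 0, "twist": 0}, {"tx": 0.007, "ty": 0.0078, "tz": 0, "twist": 0}, {"tx": 0.0056, "ty": 0.0089, "tz": 0, "twist": 0}, {"tx": 0.0039, "ty": 0.0097, "tz": 0, "twist": 0}, {"tx": 0.0022, "ty": 0.0102, "tz": 0, "twist": 0}, {"tx": 0.0003, "ty": 0.0104, "tz": 0, "twist": 0}, {"tx": -0.0014, "ty": 0.0104, "tz": 0, "twist": 0}] 0.587 -0.1185 -13.0
```

Request:
move_arm([
  {"tx": 0.0107, "ty": -0.0013, "tz": 0, "twist": 0},
  {"tx": 0.0099, "ty": 0.0033, "tz": 0, "twist": 0},
  {"tx": 0.0093, "ty": 0.0049, "tz": 0, "twist": 0},
  {"tx": 0.0082, "ty": 0.0064, "tz": 0, "twist": 0},
  {"tx": 0.007, "ty": 0.0078, "tz": 0, "twist": 0},
  {"tx": 0.0056, "ty": 0.0089, "tz": 0, "twist": 0},
  {"tx": 0.0039, "ty": 0.0097, "tz": 0, "twist": 0},
  {"tx": 0.0022, "ty": 0.0102, "tz": 0, "twist": 0},
  {"tx": 0.0003, "ty": 0.0104, "tz": 0, "twist": 0},
  {"tx": -0.0014, "ty": 0.0104, "tz": 0, "twist": 0},
  {"tx": 0, "ty": 0, "tz": 0, "twist": 0},
  {"tx": 0, "ty": 0, "tz": 0, "twist": 0},
], squeeze=40)

```text
clock: 5.9
position: [0.5868, -0.1209, 0.1907]
ee_rot: [3.14, -0.002, -0.001]
force: [-4.0, -3.1, 3.0]
width: 0.227
gripper_force: 40.0
```

```bash
python3 rows.py .5285 -.105 .587 -.1185 -13 -10 36 | sed 's/}, /},\n/g' | awk '{print NR": "$0}'
```

```text
1: [{"tx": -0.0033, "ty": 0.0099, "tz": 0, "twist": 0},
2: {"tx": -0.0049, "ty": 0.0093, "tz": 0, "twist": 0},
3: {"tx": -0.0064, "ty": 0.0082, "tz": 0, "twist": 0},
4: {"tx": -0.0078, "ty": 0.007, "tz": 0, "twist": 0},
5: {"tx": -0.0089, "ty": 0.0056, "tz": 0, "twist": 0},
6: {"tx": -0.0097, "ty": 0.0039, "tz": 0, "twist": 0},
7: {"tx": -0.0102, "ty": 0.0022, "tz": 0, "twist": 0},
8: {"tx": -0.0104, "ty": 0.0003, "tz": 0, "twist": 0},
9: {"tx": -0.0104, "ty": -0.0014, "tz": 0, "twist": 0},
10: {"tx": -0.0099, "ty": -0.0033, "tz": 0, "twist": 0},
11: {"tx": -0.0093, "ty": -0.0049, "tz": 0, "twist": 0},
12: {"tx": -0.0082, "ty": -0.0064, "tz": 0, "twist": 0},
13: {"tx": -0.007, "ty": -0.0078, "tz": 0, "twist": 0},
14: {"tx": -0.0056, "ty": -0.0089, "tz": 0, "twist": 0},
15: {"tx": -0.0039, "ty": -0.0097, "tz": 0, "twist": 0},
16: {"tx": -0.0022, "ty": -0.0102, "tz": 0, "twist": 0},
17: {"tx": -0.0003, "ty": -0.0104, "tz": 0, "twist": 0},
18: {"tx": 0.0014, "ty": -0.0104, "tz": 0, "twist": 0},
19: {"tx": 0.0033, "ty": -0.0099, "tz": 0, "twist": 0},
20: {"tx": 0.0049, "ty": -0.0093, "tz
[... 224 characters left out ...]
: 0, "twist": 0},
25: {"tx": 0.0102, "ty": -0.0022, "tz": 0, "twist": 0},
26: {"tx": 0.0104, "ty": -0.0003, "tz": 0, "twist": 0},
27: {"tx": 0.0104, "ty": 0.0014, "tz": 0, "twist": 0},
28: {"tx": 0.0099, "ty": 0.0033, "tz": 0, "twist": 0},
29: {"tx": 0.0093, "ty": 0.0049, "tz": 0, "twist": 0},
30: {"tx": 0.0082, "ty": 0.0064, "tz": 0, "twist": 0},
31: {"tx": 0.007, "ty": 0.0078, "tz": 0, "twist": 0},
32: {"tx": 0.0056, "ty": 0.0089, "tz": 0, "twist": 0},
33: {"tx": 0.0039, "ty": 0.0097, "tz": 0, "twist": 0},
34: {"tx": 0.0022, "ty": 0.0102, "tz": 0, "twist": 0},
35: {"tx": 0.0003, "ty": 0.0104, "tz": 0, "twist": 0},
36: {"tx": -0.0014, "ty": 0.0104, "tz": 0, "twist": 0}] 0.587 -0.1185 -373.0
```

Request:
move_arm([
  {"tx": -0.0033, "ty": 0.0099, "tz": 0, "twist": 0},
  {"tx": -0.0049, "ty": 0.0093, "tz": 0, "twist": 0},
  {"tx": -0.0064, "ty": 0.0082, "tz": 0, "twist": 0},
  {"tx": 0, "ty": 0, "tz": 0, "twist": 0},
  {"tx": 0, "ty": 0, "tz": 0, "twist": 0},
])

```text
clock: 6.4
position: [0.5721, -0.1486, 0.1907]
ee_rot: [3.139, -0.003, -0.001]
force: [-0.5, -5.8, -0.3]
width: 0.225
gripper_force: 40.0
```

Request:
move_arm([
  {"tx": -0.0078, "ty": 0.007, "tz": 0, "twist": 0},
  {"tx": -0.0089, "ty": 0.0056, "tz": 0, "twist": 0},
  {"tx": -0.0097, "ty": 0.0039, "tz": 0, "twist": 0},
  {"tx": -0.0102, "ty": 0.0022, "tz": 0, "twist": 0},
  {"tx": 0, "ty": 0, "tz": 0, "twist": 0},
  {"tx": 0, "ty": 0, "tz": 0, "twist": 0},
])

```text
clock: 7.0
position: [0.5351, -0.1673, 0.1907]
ee_rot: [3.139, -0.003, -0.002]
force: [-3.0, -7.5, 0.7]
width: 0.232
gripper_force: 40.0
```

Request:
move_arm([
  {"tx": -0.0104, "ty": 0.0023, "tz": 0, "twist": 0},
  {"tx": -0.0104, "ty": -0.0014, "tz": 0, "twist": 0},
  {"tx": -0.0099, "ty": -0.0033, "tz": 0, "twist": 0},
  {"tx": -0.0093, "ty": -0.0049, "tz": 0, "twist": 0},
  {"tx": 0, "ty": 0, "tz": 0, "twist": 0},
  {"tx": 0, "ty": 0, "tz": 0, "twist": 0},
])

```text
clock: 7.6
position: [0.4945, -0.1574, 0.1907]
ee_rot: [-3.142, -0.001, 0.004]
force: [-5.2, -1.3, 3.9]
width: 0.233
gripper_force: 40.0
```

Request:
move_arm([
  {"tx": -0.0082, "ty": -0.0064, "tz": 0, "twist": 0},
  {"tx": -0.007, "ty": -0.0078, "tz": 0, "twist": 0},
  {"tx": -0.0056, "ty": -0.0089, "tz": 0, "twist": 0},
  {"tx": -0.0039, "ty": -0.0097, "tz": 0, "twist": 0},
  {"tx": 0, "ty": 0, "tz": 0, "twist": 0},
  {"tx": 0, "ty": 0, "tz": 0, "twist": 0},
])

```text
clock: 8.2
position: [0.4704, -0.1238, 0.1906]
ee_rot: [-3.141, -0.003, 0.004]
force: [-6.1, 2.2, 4.0]
width: 0.231
gripper_force: 40.0
```

Request:
move_arm([
  {"tx": -0.0022, "ty": -0.0102, "tz": 0, "twist": 0},
  {"tx": -0.0003, "ty": -0.0104, "tz": 0, "twist": 0},
  {"tx": 0.0014, "ty": -0.0104, "tz": 0, "twist": 0},
  {"tx": 0.0033, "ty": -0.0099, "tz": 0, "twist": 0},
  {"tx": 0, "ty": 0, "tz": 0, "twist": 0},
  {"tx": 0, "ty": 0, "tz": 0, "twist": 0},
])

```text
clock: 8.8
position: [0.4737, -0.0826, 0.1907]
ee_rot: [-3.14, -0.003, 0.0]
force: [-2.6, 4.2, 0.5]
width: 0.227
gripper_force: 40.0
```

Tracking well, no stop yet (turned about 290°).

Request:
move_arm([
  {"tx": 0.0049, "ty": -0.0093, "tz": 0, "twist": 0},
  {"tx": 0.0064, "ty": -0.0082, "tz": 0, "twist": 0},
  {"tx": 0.0078, "ty": -0.007, "tz": 0, "twist": 0},
  {"tx": 0.0089, "ty": -0.0056, "tz": 0, "twist": 0},
  {"tx": 0, "ty": 0, "tz": 0, "twist": 0},
  {"tx": 0, "ty": 0, "tz": 0, "twist": 0},
])

```text
clock: 9.4
position: [0.5025, -0.0536, 0.1907]
ee_rot: [-3.141, -0.001, -0.003]
force: [2.8, 1.8, -4.4]
width: 0.227
gripper_force: 40.0
```

Request:
move_arm([
  {"tx": 0.0097, "ty": -0.0039, "tz": 0, "twist": 0},
  {"tx": 0.0102, "ty": -0.0022, "tz": 0, "twist": 0},
  {"tx": 0.0104, "ty": -0.0003, "tz": 0, "twist": 0},
  {"tx": 0.0104, "ty": 0.0014, "tz": 0, "twist": 0},
  {"tx": 0, "ty": 0, "tz": 0, "twist": 0},
  {"tx": 0, "ty": 0, "tz": 0, "twist": 0},
])

```text
clock: 10.0
position: [0.5435, -0.0497, 0.1907]
ee_rot: [3.141, -0.001, 0.003]
force: [2.6, -3.4, -2.2]
width: 0.227
gripper_force: 40.0
```

Request:
move_arm([
  {"tx": 0.0099, "ty": 0.0033, "tz": 0, "twist": 0},
  {"tx": 0.0093, "ty": 0.0049, "tz": 0, "twist": 0},
  {"tx": 0.0082, "ty": 0.0064, "tz": 0, "twist": 0},
  {"tx": 0.007, "ty": 0.0078, "tz": 0, "twist": 0},
  {"tx": 0, "ty": 0, "tz": 0, "twist": 0},
  {"tx": 0, "ty": 0, "tz": 0, "twist": 0},
])

```text
clock: 10.6
position: [0.5766, -0.0723, 0.1907]
ee_rot: [3.141, -0.001, 0.0]
force: [-1.0, -5.3, -0.9]
width: 0.228
gripper_force: 40.0
```

Request:
move_arm([
  {"tx": 0.0056, "ty": 0.0089, "tz": 0, "twist": 0},
  {"tx": 0.0039, "ty": 0.0097, "tz": 0, "twist": 0},
  {"tx": 0.0022, "ty": 0.0102, "tz": 0, "twist": 0},
  {"tx": 0.0003, "ty": 0.0104, "tz": 0, "twist": 0},
  {"tx": 0, "ty": 0, "tz": 0, "twist": 0},
  {"tx": 0, "ty": 0, "tz": 0, "twist": 0},
])

```text
clock: 11.2
position: [0.5882, -0.1085, 0.1907]
ee_rot: [-3.14, -0.003, 0.001]
force: [-3.6, 3.9, 1.7]
width: 0.229
gripper_force: 40.0
```

Request:
move_arm([
  {"tx": -0.0014, "ty": 0.0104, "tz": 0, "twist": 0},
  {"tx": -0.0033, "ty": 0.0099, "tz": 0, "twist": 0},
  {"tx": 0, "ty": 0, "tz": 0, "twist": 0},
  {"tx": 0, "ty": 0, "tz": 0, "twist": 0},
])

```text
clock: 11.6
position: [0.5866, -0.109, 0.1907]
ee_rot: [-3.119, -0.03, -0.005]
force: [4.9, 54.0, -5.2]
width: 0.233
gripper_force: 40.0
```

The valve is against its stop: 54 N, handle at y = -0.109. The two-turn setting puts the handle back at this same spot. I'll now work out the anticlockwise rows.

```bash
python3 rows.py .5283 -.107 .5837 -.1303 -14 12 1; python3 rows.py .5283 -.107 .5883 -.1091 -2 12 30| sed 's/}, /},\n/g' | awk '{print NR": "$0}'
```

```text
[{"tx": 0.0046, "ty": -0.0212, "tz": 0, "twist": 0}] 0.5883 -0.1091 -2.0
1: [{"tx": -0.0009, "ty": -0.0125, "tz": 0, "twist": 0},
2: {"tx": -0.0035, "ty": -0.0121, "tz": 0, "twist": 0},
3: {"tx": -0.0059, "ty": -0.0111, "tz": 0, "twist": 0},
4: {"tx": -0.008, "ty": -0.0096, "tz": 0, "twist": 0},
5: {"tx": -0.0099, "ty": -0.0077, "tz": 0, "twist": 0},
6: {"tx": -0.0113, "ty": -0.0055, "tz": 0, "twist": 0},
7: {"tx": -0.0121, "ty": -0.003, "tz": 0, "twist": 0},
8: {"tx": -0.0126, "ty": -0.0005, "tz": 0, "twist": 0},
9: {"tx": -0.0123, "ty": 0.0022, "tz": 0, "twist": 0},
10: {"tx": -0.0117, "ty": 0.0047, "tz": 0, "twist": 0},
11: {"tx": -0.0104, "ty": 0.007, "tz": 0, "twist": 0},
12: {"tx": -0.0087, "ty": 0.0091, "tz": 0, "twist": 0},
13: {"tx": -0.0066, "ty": 0.0106, "tz": 0, "twist": 0},
14: {"tx": -0.0043, "ty": 0.0118, "tz": 0, "twist": 0},
15: {"tx": -0.0018, "ty": 0.0124, "tz": 0, "twist": 0},
16: {"tx": 0.0009, "ty": 0.0125, "tz": 0, "twist": 0},
17: {"tx": 0.0035, "ty": 0.0121, "tz": 0, "twist": 0},
18: {"tx": 0.0059, "ty": 0.0111, "tz": 0, "twist": 0},
19: {"tx": 0.008, "ty": 0.0096, "tz": 0, "twist": 0},
20: {"tx": 0.0099, "ty": 0.0077, "tz": 0, "twist": 0},
21: {"tx": 0.0113, "ty": 0.0055, "tz": 0, "twist": 0},
22: {"tx": 0.0121, "ty": 0.003, "tz": 0, "twist": 0},
23: {"tx": 0.0126, "ty": 0.0005, "tz": 0, "twist": 0},
24: {"tx": 0.0123, "ty": -0.0022, "tz": 0, "twist": 0},
25: {"tx": 0.0117, "ty": -0.0047, "tz": 0, "twist": 0},
26: {"tx": 0.0104, "ty": -0.007, "tz": 0, "twist": 0},
27: {"tx": 0.0087, "ty": -0.0091, "tz": 0, "twist": 0},
28: {"tx": 0.0066, "ty": -0.0106, "tz": 0, "twist": 0},
29: {"tx": 0.0043, "ty": -0.0118, "tz": 0, "twist": 0},
30: {"tx": 0.0018, "ty": -0.0124, "tz": 0, "twist": 0}] 0.5883 -0.1091 358.0
```

Request:
move_arm([
  {"tx": 0, "ty": -0.011, "tz": 0, "twist": 0},
  {"tx": 0.0046, "ty": -0.0102, "tz": 0, "twist": 0},
  {"tx": 0, "ty": 0, "tz": 0, "twist": 0},
  {"tx": 0, "ty": 0, "tz": 0, "twist": 0},
])

```text
clock: 12.0
position: [0.5867, -0.108, 0.1906]
ee_rot: [-3.141, -0.003, 0.006]
force: [-8.7, 2.8, 4.7]
width: 0.228
gripper_force: 40.0
```

Request:
move_arm([
  {"tx": -0.0009, "ty": -0.0125, "tz": 0, "twist": 0},
  {"tx": -0.0035, "ty": -0.0121, "tz": 0, "twist": 0},
  {"tx": -0.0059, "ty": -0.0111, "tz": 0, "twist": 0},
  {"tx": -0.008, "ty": -0.0096, "tz": 0, "twist": 0},
  {"tx": -0.0099, "ty": -0.0077, "tz": 0, "twist": 0},
  {"tx": -0.0113, "ty": -0.0055, "tz": 0, "twist": 0},
  {"tx": -0.0121, "ty": -0.003, "tz": 0, "twist": 0},
  {"tx": -0.0126, "ty": -0.0005, "tz": 0, "twist": 0},
  {"tx": -0.0123, "ty": 0.0022, "tz": 0, "twist": 0},
  {"tx": -0.0117, "ty": 0.0047, "tz": 0, "twist": 0},
])

```text
clock: 13.0
position: [0.4999, -0.054, 0.1907]
ee_rot: [-3.141, -0.002, -0.002]
force: [5.6, -1.2, -7.9]
width: 0.229
gripper_force: 40.0
```

Request:
move_arm([
  {"tx": -0.0104, "ty": 0.007, "tz": 0, "twist": 0},
  {"tx": -0.0087, "ty": 0.0091, "tz": 0, "twist": 0},
  {"tx": -0.0066, "ty": 0.0106, "tz": 0, "twist": 0},
  {"tx": -0.0043, "ty": 0.0118, "tz": 0, "twist": 0},
  {"tx": -0.0018, "ty": 0.0124, "tz": 0, "twist": 0},
  {"tx": 0.0009, "ty": 0.0125, "tz": 0, "twist": 0},
  {"tx": 0.0035, "ty": 0.0121, "tz": 0, "twist": 0},
  {"tx": 0.0059, "ty": 0.0111, "tz": 0, "twist": 0},
  {"tx": 0.008, "ty": 0.0096, "tz": 0, "twist": 0},
  {"tx": 0.0099, "ty": 0.0077, "tz": 0, "twist": 0},
])

```text
clock: 14.0
position: [0.4963, -0.1596, 0.1906]
ee_rot: [3.141, -0.001, -0.002]
force: [-2.2, 4.5, -0.4]
width: 0.229
gripper_force: 40.0
```

Request:
move_arm([
  {"tx": 0.0113, "ty": 0.0055, "tz": 0, "twist": 0},
  {"tx": 0.0121, "ty": 0.003, "tz": 0, "twist": 0},
  {"tx": 0.0126, "ty": 0.0005, "tz": 0, "twist": 0},
  {"tx": 0.0123, "ty": -0.0022, "tz": 0, "twist": 0},
  {"tx": 0.0117, "ty": -0.0047, "tz": 0, "twist": 0},
  {"tx": 0.0104, "ty": -0.007, "tz": 0, "twist": 0},
  {"tx": 0.0087, "ty": -0.0091, "tz": 0, "twist": 0},
  {"tx": 0.0066, "ty": -0.0106, "tz": 0, "twist": 0},
  {"tx": 0.0043, "ty": -0.0118, "tz": 0, "twist": 0},
  {"tx": 0.0018, "ty": -0.0124, "tz": 0, "twist": 0},
])

```text
clock: 15.0
position: [0.5867, -0.11, 0.1905]
ee_rot: [3.14, -0.0, -0.008]
force: [-18.8, -4.1, 12.4]
width: 0.229
gripper_force: 40.0
```

One full turn, and the handle is back at the same place. Now the second turn, easing x by 2 mm.

Request:
move_arm([
  {"tx": -0.0029, "ty": -0.0125, "tz": 0, "twist": 0},
  {"tx": -0.0035, "ty": -0.0121, "tz": 0, "twist": 0},
  {"tx": -0.0059, "ty": -0.0111, "tz": 0, "twist": 0},
  {"tx": -0.008, "ty": -0.0096, "tz": 0, "twist": 0},
  {"tx": -0.0099, "ty": -0.0077, "tz": 0, "twist": 0},
  {"tx": -0.0113, "ty": -0.0055, "tz": 0, "twist": 0},
  {"tx": -0.0121, "ty": -0.003, "tz": 0, "twist": 0},
  {"tx": -0.0126, "ty": -0.0005, "tz": 0, "twist": 0},
  {"tx": -0.0123, "ty": 0.0022, "tz": 0, "twist": 0},
  {"tx": -0.0117, "ty": 0.0047, "tz": 0, "twist": 0},
])

```text
clock: 16.0
position: [0.4992, -0.0543, 0.1907]
ee_rot: [-3.142, -0.002, -0.004]
force: [7.1, -4.1, -9.6]
width: 0.225
gripper_force: 40.0
```

Request:
move_arm([
  {"tx": -0.0104, "ty": 0.007, "tz": 0, "twist": 0},
  {"tx": -0.0087, "ty": 0.0091, "tz": 0, "twist": 0},
  {"tx": -0.0066, "ty": 0.0106, "tz": 0, "twist": 0},
  {"tx": -0.0043, "ty": 0.0118, "tz": 0, "twist": 0},
  {"tx": -0.0018, "ty": 0.0124, "tz": 0, "twist": 0},
  {"tx": 0.0009, "ty": 0.0125, "tz": 0, "twist": 0},
  {"tx": 0.0035, "ty": 0.0121, "tz": 0, "twist": 0},
  {"tx": 0.0059, "ty": 0.0111, "tz": 0, "twist": 0},
  {"tx": 0.008, "ty": 0.0096, "tz": 0, "twist": 0},
  {"tx": 0.0099, "ty": 0.0077, "tz": 0, "twist": 0},
])

```text
clock: 17.0
position: [0.4946, -0.1587, 0.1907]
ee_rot: [-3.141, -0.001, 0.002]
force: [-0.6, 7.6, -2.7]
width: 0.23
gripper_force: 40.0
```

Request:
move_arm([
  {"tx": 0.0113, "ty": 0.0055, "tz": 0, "twist": 0},
  {"tx": 0.0121, "ty": 0.003, "tz": 0, "twist": 0},
  {"tx": 0.0126, "ty": 0.0005, "tz": 0, "twist": 0},
  {"tx": 0.0123, "ty": -0.0022, "tz": 0, "twist": 0},
  {"tx": 0.0117, "ty": -0.0047, "tz": 0, "twist": 0},
  {"tx": 0.0104, "ty": -0.007, "tz": 0, "twist": 0},
  {"tx": 0.0087, "ty": -0.0091, "tz": 0, "twist": 0},
  {"tx": 0.0066, "ty": -0.0106, "tz": 0, "twist": 0},
  {"tx": 0.0043, "ty": -0.0118, "tz": 0, "twist": 0},
  {"tx": 0.0018, "ty": -0.0124, "tz": 0, "twist": 0},
  {"tx": 0, "ty": 0, "tz": 0, "twist": 0},
  {"tx": 0, "ty": 0, "tz": 0, "twist": 0},
  {"tx": 0, "ty": 0, "tz": 0, "twist": 0},
])

```text
invalid input
```

Request:
move_arm([
  {"tx": 0.0113, "ty": 0.0055, "tz": 0, "twist": 0},
  {"tx": 0.0121, "ty": 0.003, "tz": 0, "twist": 0},
  {"tx": 0.0126, "ty": 0.0005, "tz": 0, "twist": 0},
  {"tx": 0.0123, "ty": -0.0022, "tz": 0, "twist": 0},
  {"tx": 0.0117, "ty": -0.0047, "tz": 0, "twist": 0},
  {"tx": 0.0104, "ty": -0.007, "tz": 0, "twist": 0},
  {"tx": 0.0087, "ty": -0.0091, "tz": 0, "twist": 0},
  {"tx": 0.0066, "ty": -0.0106, "tz": 0, "twist": 0},
  {"tx": 0.0043, "ty": -0.0118, "tz": 0, "twist": 0},
  {"tx": 0.0018, "ty": -0.0124, "tz": 0, "twist": 0},
  {"tx": 0, "ty": 0, "tz": 0, "twist": 0},
  {"tx": 0, "ty": 0, "tz": 0, "twist": 0},
])

```text
clock: 18.2
position: [0.5866, -0.1088, 0.1907]
ee_rot: [-3.141, -0.002, 0.0]
force: [-0.5, 3.5, -1.2]
width: 0.224
gripper_force: 40.0
```

Request:
move_arm([
  {"tx": 0, "ty": 0, "tz": 0, "twist": 0},
  {"tx": 0, "ty": 0, "tz": 0, "twist": 0},
  {"tx": 0, "ty": 0, "tz": 0, "twist": 0},
])

```text
clock: 18.5
position: [0.5866, -0.1096, 0.1907]
ee_rot: [-3.141, -0.0, -0.0]
force: [-0.8, 4.4, -2.6]
width: 0.232
gripper_force: 40.0
```

Run:
```python
from h import *
s=arm.observe();print(s["clock"],s["position"],s["force"],s["gripper_force"],max(map(abs,s["dq"])))
pic("wrist","w4.png")
```

```text
18.5 [ 0.58663801 -0.10958428  0.19072554] [-0.77876579  4.41632619 -2.60631713] 39.99282360076904 0.0009657542193562921
```

View pics/w4.png

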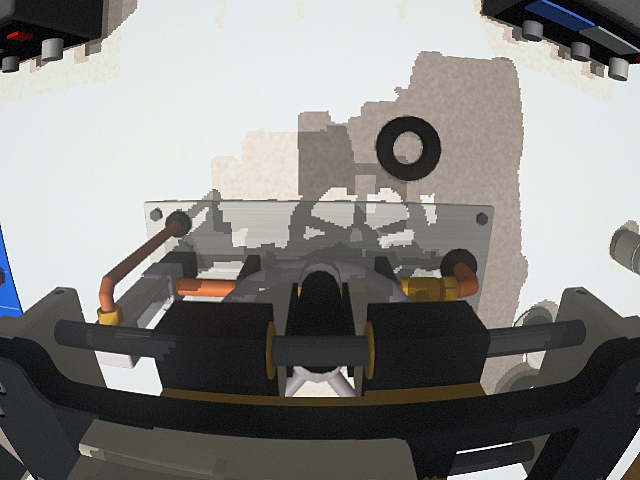

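The wrist picture shows the handle at about (320,310), still clamped between the pads. The handle is back at its stop position after two full turns and the arm is still, so I'm handing in.

```bash
python3 -c "
from cell import arm
print(arm.sign_off())"
```

```text
the job is handed in; nothing more can be done
None
```

I shut the valve hard against its stop and backed it off two full turns, to within about 1 degree by the arm's measured position. I handed the job in with the handle still gripped at 40 N and the wheel still; sign-off returned no verdict.

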